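Hang the lid back on the specimen case: line up the hinge knuckles and hold for the pin

ROBOT

A 6-joint arm with a two-finger parallel gripper is mounted at the origin on the work surface. World frame = base frame: x ahead of the robot, y to its left, z up, the work surface at z = 0. Lengths are in m, angles in degrees, forces in N, time in s.
With the tool pointing down it reaches from about 0.35 to 0.95 m from the base axis. Payload 17.4 kg.
Tool frame: the origin (TCP) lies on the mounting face of the last link; the fingertips stand bot.tips_ahead ahead of it and the grasp point (between the pads) lies 167 mm ahead of it (bot.tips_ahead is the distance from the TCP to the fingertips, in m); z points along the fingers, y is the direction in which the jaws open and shut (so a half turn about z gives the same grasp; the last joint's range is limited). The gripper opens to 93 mm and grips with 3 to 60 N. Pads are 15 mm wide; open, the fingers measure 128 mm over their backs; the gripper's body (75 mm by 188 mm) begins 65 mm behind the grasp point.
Start: joints at [62.98, 6.646, 82.598, -0, 90.757, -2.166], TCP at [0.284, 0.612, 0.405] pointing down, gripper open.
Joint ranges: [-162.19, 162.19], [-47.58, 125.68], [4.15, 143.07], [-65.23, 245.23], [0.69, 171.88], [-170.13, 170.13]. Speed limits (degrees/s): [108.29, 108.29, 127.2, 180, 180, 180].

INTERFACE

Orientations are given as [roll, pitch, yaw] about the fixed x, y, z axes, in that order (R = Rz(yaw) Ry(pitch) Rx(roll)).
In Python, from bench import bot gives the robot as it stands.
- The arm moves only by the shell command python3 -m handwheel 'ROWS' [OPENING] [FORCE]. ROWS is JSON, a list of rows, each a list of 4 numbers: the shift along the tool's x, y, z in mm, then the turn about the tool's z in degrees. In form: [[dx, dy, dz, yaw], ...]. A call has 1 to 12 rows; each row shifts and turns the commanded pose from where the row before left it, along the tool's axes as they then stand; what a row does not reach is not made up. A row lasts 1/10 s, in which the tool goes at most 50 mm and 8.59 degrees, less where a joint would pass 70% of its speed; a pose out of reach is approached as far as the arm can. A call with a gripper value outside its range is refused whole. OPENING is the opening, from 0 (shut) to 1 (fully open), set as the call begins (- or left out, the last holds). The fingers move at their own pace and stop on an object; FORCE is the grip in N (left out, the last holds). Time passes only in rows, so rows that do not move let the fingers close. It gives the time, the measured TCP pose, the force and the opening at its end, in the units of the state.
- bot.get_state(): the state, without advancing time (a new reading comes with each control period).
- bot.get_image(name): name is "scene" or "top" or "wrist"; returns a dict with "pixels" (384x512x3 uint8, red, green, blue), "z_map" (384x512 float32, m along the optical axis (not along the pixel's ray), 0 where there is no reading), "K" (3x3 intrinsics, pixels), "world_from_camera" (4x4, takes a point from camera to world coordinates); the wrist camera has in their place "T_tool_cam" (4x4, takes a point from camera to tool coordinates, whose origin is the TCP and whose axes are the flange's). Camera axes: x right, y up, looking along -z (the intrinsics and any distortion apply to the point x, -y, -z); pixel columns grow to the right and rows downward; lengths in m; the calibration is good to about 2 mm. A picture is of the moment at which its call begins: read the wrist's pose just before it.
- bot.hand_in(): hands the job in, once; it reports no verdict.
Trained networks look in the newest picture that a camera, given by its name, has taken for a name from the list of things; names that differ only in an ending like _2 or _b are one class to them, and where a whole thing is asked for, a point or a joint stands for the part that bears it (a point fixed in the world has none). Each returns a list of dicts, best first, with "conf" (0 to 1); they miss things now and then, are a little off and sometimes report something else, mostly with a low value. They report only what shows in the picture. A call takes as long as a camera call. They do not tell look-alikes from the thing itself.
- bot.spot_in(camera, target): "rect" ([centre column, centre row, width, height] as shares, 0 to 1, of the picture: columns of its width, rows of its height, round what is visible of it).
- bot.place_of(camera, target): "position" ([row, column] as shares, 0 to 1, of the picture: columns of its width, rows of its height: a listed point, or the origin of a listed thing).
The state is a dict: "clock": time; "qpos": joint angles; "dq": joint speeds; "tau": joint torques, N m; "position": TCP position; "eef_rot": TCP orientation; "ft_force": force on the tool from outside, world axes, zero at the start; "ft_torque": the same for the moment, N m; "opening": opening from 0.0 (shut) to 1.0 (fully open).
Only numpy, scipy, OpenCV 4.12 (cv2) and the standard library are available. Lean on these libraries where they do the work, as an engineer would, in place of code of your own. Each camera call takes 0.05 s, during which the arm holds its last target. There are 200 camera calls.

TASK

Lift the blue lid out of the drying rack and bring it, upright as it stands and with its grey foam side towards the specimens, to the back of the open aluminium case, so that its brass knuckle sits between the two brass knuckles of the case and all three holes line up for the hinge pin. Set it in gently, without bearing down on the case, and finish still holding the lid steady like that: a colleague will push the pin through. Leave the other lids and the rest of the things on the bench where they are.

Things in the scene. Friction and masses are not known exactly. Their poses are not given: they have to be found in the camera images.
- lid_center (a point): Middle of the loose blue lid: rigid slab 190 wide (its y), 118 high (z, up at the start), 18 mm thick (x); 0.25 to 0.5 kg; top edge 59 mm above this point. Its -x face is hard grey foam, its +x face blue. It stands in one of the rack's three slots; lift it straight up, pinched across its thickness at the middle of the top edge. A brass hinge leaf with one knuckle is under its lower edge.
- lid_hole (a point): Middle of the bore of the blue lid's knuckle, a brass tube along the lid's y: 24 mm long, 14 mm outside, 9 mm bore. Same axes as lid_center, which lies at x +11, z +69 mm from here. The lid's leaf starts 8 mm above the bore's axis; the knuckle, the lid's lowest part, reaches 7 mm below it.
- lid_hole_left (a point): +y end of the lid knuckle's bore, 12 mm from lid_hole.
- lid_hole_right (a point): -y end of the lid knuckle's bore, 12 mm from lid_hole.
- case_hole (a point): Where lid_hole belongs: on the hinge axis, midway between the case's two brass knuckles (22 mm long, 14 mm outside, 9 mm bore, 30 mm apart, open upwards and backwards), 50 mm above the bench. y along the axis, -x to the specimens, z up; the seated lid has the same axes. In place, the lid's knuckle clears the case's back wall by 1 mm and its leaf clears the case's knuckles by 1 mm.
- case: The open aluminium specimen case, fixed on the bench, 120 deep (x) by 190 wide (y) by 52 mm high, with round specimen mounts in foam; origin at the middle of its underside, its back with the hinge at +x (68 mm from the origin to the hinge axis).
- rack: Steel drying rack, fixed on the bench, origin at the middle of its foot: 220 mm long (x); three slots 80 mm apart along x (at -80, 0 and +80), in each a lid stands across (along y) on two bars 30 mm above the bench, between four 6 mm posts that reach 85 mm above the bench at y = +-65 mm. The slots are 21 mm wide.
- grey_lid_center (a point): Middle of a grey lid of the same size without a hinge, standing in another slot of the rack. Leave it.
- white_lid_center (a point): Middle of a white lid of the same size without a hinge, standing in another slot of the rack. Leave it.
- hinge_pin: The brass hinge pin, 5.5 mm thick, 79 mm long, lying in a small black tray. It is for the colleague: leave it. The lid cannot stand at the hinge by itself without the pin.
- screwdriver: A screwdriver, 170 mm long, lying on the bench. Leave it.
- mount_red: A red-brown specimen mount, 30 mm across and 20 mm high, standing on the bench. Leave it.
- mount_green: A green specimen mount, 30 mm across and 20 mm high, standing on the bench. Leave it.
- eyepiece: A microscope eyepiece, black with a steel foot, 34 mm across and 56 mm high, standing on the bench. Leave it.
Things that resemble listed ones, but are neither listed nor needed, are in the scene too. What is shaped like the case but purple or turquoise is not meant.

How it is judged (in metres and radians):
On the way:
1. the blue lid is lifted upright clear of the rack's posts, held by the gripper (height (world z) of lid_hole above 0.095 m and angle between lid_center's own z axis and vertical below 0.3 rad and contact force between the fingers and lid above 1 N), for 0.1 s.
At the end, for the whole second after the job is handed in: Blue lid still gripped (over 1 N), at rest, upright within 0.1 rad, foam to the specimens; both ends of its bore within 2.4 mm across and in height of the case's bore axis, 4 mm along it; it bears on the case with under 15 N; all else moved less than 20 mm (x of lid_hole_left in the frame of case_hole between -0.0024 and 0.0024 m and z of lid_hole_left in the frame of case_hole between -0.0024 and 0.0024 m and x of lid_hole_right in the frame of case_hole between -0.0024 and 0.0024 m and z of lid_hole_right in the frame of case_hole between -0.0024 and 0.0024 m and y of lid_hole_left in the frame of case_hole between 0.008 and 0.016 m and angle between lid_center's own z axis and vertical below 0.1 rad and contact force between the fingers and lid above 1 N and contact force between lid and case below 15 N and linear speed of lid below 0.02 m/s and angular speed of lid below 0.2 rad/s and distance of each of grey_lid_center, white_lid_center, hinge_pin, screwdriver, mount_red, mount_green, eyepiece from where it was at the start of the episode below 0.02 m); the arm keeps its last pose, push and grip.
It fails at once if the lid is rammed into or leaned hard on the case (over 40 N) (contact force between lid and case above 40 N).
It fails at once if another lid or a thing on the bench is pushed about (20 mm or more) (distance of any of grey_lid_center, white_lid_center, hinge_pin, screwdriver, mount_red, mount_green, eyepiece from where it was at the start of the episode above 0.02 m).
It also fails if it takes over 48 s, if anything falls off the work surface, if the arm or the gripper's body presses on something with over 40 N, if the wrist force passes 120 N, or if a joint passes its speed limit or range.

## Working session

There is one attempt and no reset: what is moved stays moved. The work goes in short steps, Python scripts to look and compute and a shell command to move; the robot and the scene stay as the last step left them, time stands still between calls to the robot, and variables do not carry over. Pictures are saved under pics/ and viewed, about 8 in all and at most 12, crops included, and the job is handed in when it is done.

```bash
ls; mkdir -p pics; cat > h.py <<'E'
import numpy as np, cv2
from bench import bot
from scipy.spatial.transform import Rotation as R
def cam(n):
    s=bot.get_state(); im=bot.get_image(n)
    if n=="wrist":
        T=np.eye(4);T[:3,:3]=R.from_euler('xyz',s['eef_rot'],degrees=True).as_matrix();T[:3,3]=s['position']
        im['W']=T@np.array(im['T_tool_cam'])
    else: im['W']=np.array(im['world_from_camera'])
    return im
def cloud(im):
    K=np.array(im['K']);z=im['z_map'];v,u=np.mgrid[:z.shape[0],:z.shape[1]]
    p=np.stack([(u-K[0,2])/K[0,0]*z,-(v-K[1,2])/K[1,1]*z,-z],-1)
    return p@im['W'][:3,:3].T+im['W'][:3,3]
def save(im,f,crop=None,k=1):
    a=im['pixels'][:,:,::-1]
    if crop: a=a[crop[1]:crop[3],crop[0]:crop[2]]
    cv2.imwrite('pics/'+f,cv2.resize(a,None,fx=k,fy=k,interpolation=cv2.INTER_CUBIC))
E
python3 - <<'E'
from h import *
print(bot.get_state(), bot.tips_ahead)
for n in ("scene","top"):
    im=cam(n); P=cloud(im); save(im,n+'.png',k=1.5); print(n,[k for k in im], np.round(im['K'],1).tolist(), np.round(im['W'],3).tolist())
    for t in ("lid_center","lid_hole","case_hole","case","rack","grey_lid_center","white_lid_center"):
        for d in bot.place_of(n,t)[:3]:
            r,c=d['position'];r=int(r*384);c=int(c*512)
            print(n,t,round(d['conf'],2),(c,r),np.round(P[min(max(r,0),383),min(max(c,0),511)],3))
E
```

```text
pics
{'clock': 0.0, 'qpos': array([ 6.29787259e+01,  6.67247914e+00,  8.26348479e+01, -4.02731487e-04,
        9.07570613e+01, -2.16610394e+00]), 'dq': array([ 0.02910754,  0.0038881 , -0.06201899, -0.02296457, -0.01961031,
       -0.06646745]), 'tau': array([ 7.07914860e-04, -7.21281266e+01, -6.22591639e+01,  7.80223520e-02,
        2.39151693e-02, -1.03865389e-04]), 'position': array([0.28373422, 0.61247486, 0.40403417]), 'eef_rot': array([-1.79935642e+02, -2.03124837e-03,  1.55144824e+02]), 'ft_force': array([-0.4590944 ,  0.43433271,  0.16370266]), 'ft_torque': array([ 0.02304421, -0.00252215, -0.04301154]), 'opening': 0.9971463453205406} 0.1861
scene ['pixels', 'z_map', 'K', 'world_from_camera', 'W'] [[477.0, 0.0, 257.1], [0.0, 477.0, 188.5], [0.0, 0.0, 1.0]] [[-0.159, -0.699, 0.697, 1.396], [0.987, -0.105, 0.12, 0.306], [-0.011, 0.707, 0.707, 0.923], [0.0, 0.0, 0.0, 1.0]]
scene lid_center 0.84 (130, 160) [ 0.526 -0.181  0.096]
scene case_hole 0.66 (269, 213) [0.615 0.2   0.05 ]
scene case_hole 0.6 (399, 172) [0.417 0.523 0.049]
scene case_hole 0.59 (290, 150) [0.373 0.225 0.052
[... 467 characters left out ...]
0.011, 0.024, 0.177], [0.026, 0.171, 0.985, 1.097], [0.0, 0.0, 0.0, 1.0]]
top lid_center 0.69 (237, 172) [0.643 0.206 0.003]
top lid_center 0.62 (383, 213) [ 0.509 -0.162  0.144]
top lid_hole 0.67 (375, 222) [ 0.502 -0.188  0.003]
top case_hole 0.87 (235, 172) [ 0.643  0.212 -0.   ]
top case_hole 0.76 (229, 266) [ 0.376  0.224 -0.001]
top case_hole 0.58 (115, 247) [0.426 0.539 0.003]
top case 0.76 (235, 196) [0.567 0.209 0.037]
top case 0.66 (217, 290) [0.314 0.253 0.033]
top case 0.57 (107, 270) [0.364 0.546 0.032]
top grey_lid_center 0.69 (372, 183) [ 0.585 -0.138  0.143]
top white_lid_center 0.81 (384, 241) [ 0.44  -0.16   0.146]
top white_lid_center 0.69 (379, 216) [ 0.505 -0.159  0.122]
```

View pics/scene.png

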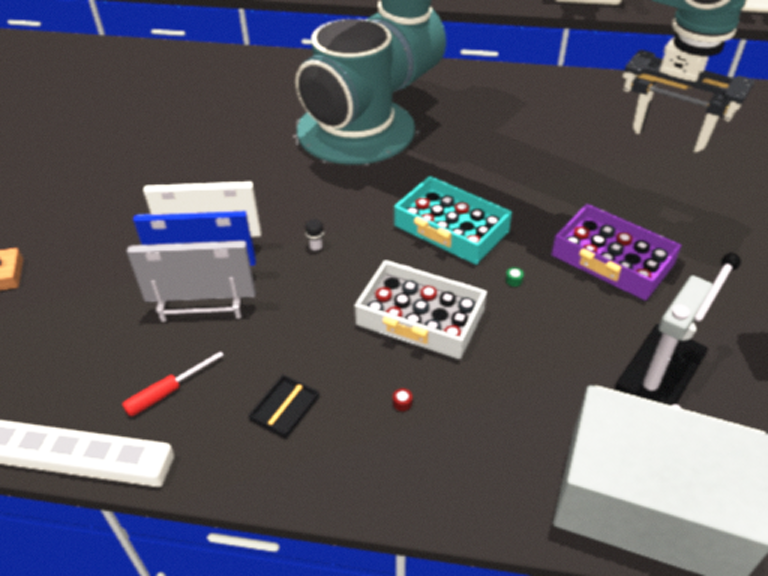

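View pics/top.png

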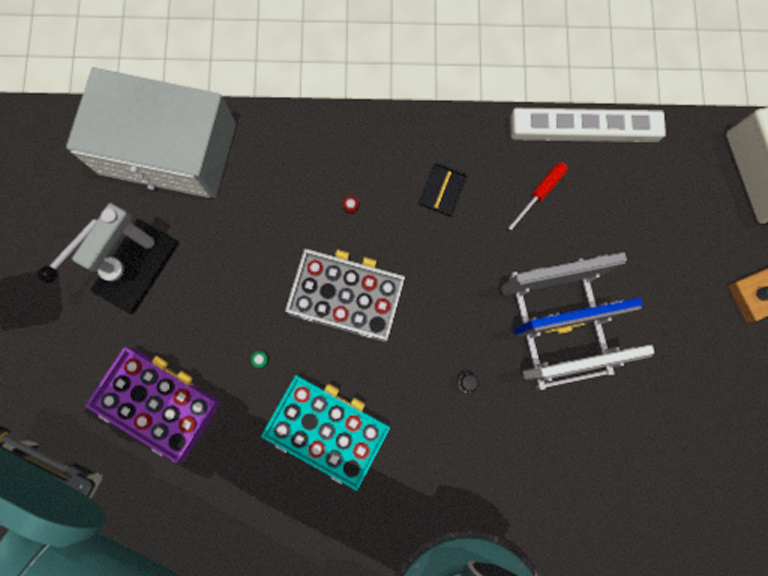

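The scene picture shows three lids in the rack: white (200,205), blue (193,240) in the middle slot and grey (190,275). Three case-shaped boxes are on the bench: aluminium (420,308), turquoise (453,220) and purple (617,250). The top picture shows the aluminium case at (345,295) with its knuckles at (342,255) and (370,262). The blue lid runs (518,328)–(640,303) there, with brass on its robot side. The case that fits is the aluminium one. Next I measure the lid's edge, the case and the wrist camera mounting.

```bash
python3 - <<'E'
from h import *
im=cam('top');P=cloud(im);hsv=cv2.cvtColor(im['pixels'],cv2.COLOR_RGB2HSV)
for n in('top','scene'):
    im=cam(n);P=cloud(im);hsv=cv2.cvtColor(im['pixels'],cv2.COLOR_RGB2HSV)
    m=(hsv[...,0]>108)&(hsv[...,0]<130)&(hsv[...,1]>150)&(P[...,2]>.02)&(P[...,2]<.2)&(P[...,0]<.8)&(P[...,0]>.3)&(P[...,1]<0)
    q=P[m];print(n,len(q),q.min(0).round(3),q.max(0).round(3))
    t=q[q[:,2]>np.percentile(q[:,2],99)-.012] if n=='scene' else q[q[:,2]>.135]
    (c,sz,a)=cv2.minAreaRect((t[:,:2]*1000).astype(np.float32));print(' top edge rect',np.round(c,1),np.round(sz,1),a,t[:,2].mean(),len(t))
    g=(hsv[...,0]>15)&(hsv[...,0]<32)&(hsv[...,1]>110)
    for lo,hi in(((.55,.12),(.7,.3)),((.4,-.25),(.6,-.1))):
        k=g&(P[...,0]>lo[0])&(P[...,0]<hi[0])&(P[...,1]>lo[1])&(P[...,1]<hi[1])
        cc,lab,st,ce=cv2.connectedComponentsWithStats(k.astype(np.uint8))
        for i in range(1,cc):
            if st[i,4]>4: print(' brass',st[i],ce[i].round(1),P[lab==i].mean(0).round(4),P[lab==i].max(0).round(3))
    w=(hsv[...,1]<60)&(P[...,2]>.044)&(P[...,2]<.058)&(abs(P[...,0]-.57)<.12)&(abs(P[...,1]-.21)<.14)
    q=P[w];print(' case rim',len(q),cv2.minAreaRect((q[:,:2]*1000).astype(np.float32)),q[:,2].mean())
im=cam('wrist');print(np.round(im['T_tool_cam'],3).tolist(),np.round(im['K'],1).tolist());save(im,'w0.png')
im=cam('top');a=im['pixels'][:,:,::-1];A=cv2.resize(a[160:230,185:275],None,fx=6,fy=6,interpolation=cv2.INTER_CUBIC)
B=cv2.resize(a[160:265,330:445],(460,420),interpolation=cv2.INTER_CUBIC)
C=np.zeros((420,800,3),np.uint8);C[:,:400]=A[:,:400];C[:,400:]=B[:,30:430];cv2.imwrite('pics/crop.png',C)
E
```

```text
top 431 [ 0.495 -0.273  0.032] [ 0.547 -0.087  0.153]
 top edge rect [ 522.  -180.9] [ 13.4 189.6] 12.254814147949219 0.14796013440652447 375
 brass [223 166  10   7  51] [227.5 169.1] [0.6414 0.2311 0.0414] [0.66  0.246 0.06 ]
 brass [241 171  10   7  49] [245.8 174.2] [0.6273 0.1802 0.0422] [0.646 0.194 0.062]
 brass [364 215  26   8  75] [376.4 218.8] [ 0.5072 -0.1808  0.0361] [ 0.517 -0.141  0.09 ]
 case rim 492 ((563.8242797851562, 222.27362060546875), (189.98716735839844, 124.86180114746094), 74.82978820800781) 0.05164148650025442
scene 1335 [ 0.496 -0.273  0.034] [ 0.573 -0.067  0.153]
 top edge rect [ 521.8 -181. ] [ 19.5 187.8] 11.686044692993164 0.14663514975839997 374
 brass [256 214  29  15 154] [270.7 220.7] [0.6265 0.2058 0.0349] [0.646 0.24  0.057]
 case rim 689 ((565.8413696289062, 222.56973266601562), (192.06275939941406, 131.96755981445312), 75.54576110839844) 0.0506406925104854
[[0.001, 0.963, 0.27, 0.075], [1.0, -0.001, -0.001, 0.0], [-0.001, 0.27, -0.963, 0.019], [0.0, 0.0, 0.0, 1.0]] [[272.0, 0.0, 259.2], [0.0, 272.0, 190.3], [0.0, 0.0, 1.0]]
```

View pics/crop.png

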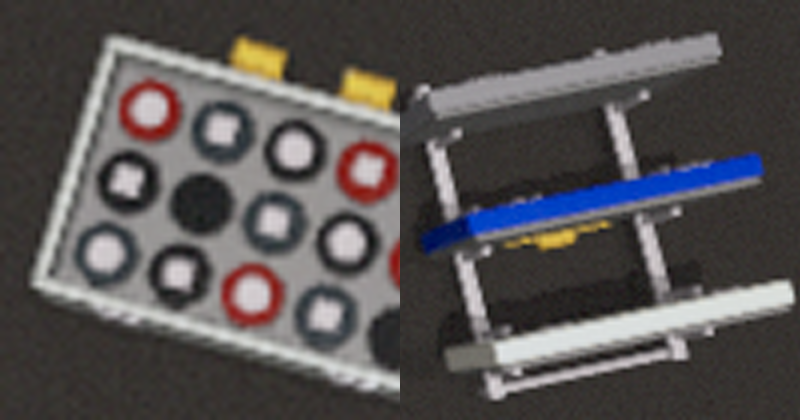

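The crop confirms both: the aluminium case with two knuckles at crop (258,57) and (367,88), and the blue lid in the middle slot with its brass on the foam, robot-facing side at (557,240). Now I move above the hinge for a close wrist look.

```bash
python3 -m handwheel '[[0,0,0,8],[0,0,0,8],[0,0,0,8],[0,0,0,8],[0,0,0,8],[0,0,0,8],[0,0,0,8],[0,0,0,8],[0,0,0,8],[0,0,0,8]]'
python3 -m handwheel '[[-25,37,0,0],[-25,37,0,0],[-25,37,0,0],[-25,37,0,0],[-25,37,0,0],[-25,37,0,0],[-25,37,0,0],[-25,37,0,0],[-25,37,0,0],[-25,37,0,0],[-25,37,0,0],[-25,35,0,0]]'
python3 -m handwheel '[[0,0,25,0],[0,0,25,0],[0,0,25,0],[0,0,25,0],[0,0,0,0],[0,0,0,0]]'
python3 - <<'E'
from h import *
print(bot.get_state()['position'],bot.get_state()['eef_rot'])
im=cam('wrist');save(im,'w1.png',k=1.5)
P=cloud(im);hsv=cv2.cvtColor(im['pixels'],cv2.COLOR_RGB2HSV)
print(bot.place_of('wrist','case_hole'),bot.place_of('wrist','case'))
g=((hsv[...,0]>15)&(hsv[...,0]<32)&(hsv[...,1]>110)).astype(np.uint8)
cc,lab,st,ce=cv2.connectedComponentsWithStats(g)
for i in range(1,cc):
    if st[i,4]>30:
        q=P[lab==i];print(st[i],ce[i].round(1),q.mean(0).round(4),q[:,2].max().round(4),cv2.minAreaRect((q[q[:,2]>.045][:,:2]*1000).astype(np.float32)) if (q[:,2]>.045).sum()>5 else '')
w=(hsv[...,1]<60)&(P[...,2]>.046)&(P[...,2]<.056)&(abs(P[...,0]-.57)<.12)&(abs(P[...,1]-.21)<.14)
q=P[w];print(len(q),cv2.minAreaRect((q[:,:2]*1000).astype(np.float32)),q[:,2].mean())
E
```

```text
clock: 2.05
position: [0.2838, 0.6125, 0.4047]
eef_rot: [180.0, -0.0, 74.8]
ft_force: [0.2, -0.4, 0.0]
opening: 0.996
clock: 3.25
position: [0.6351, 0.2075, 0.4048]
eef_rot: [180.0, -0.0, 75.1]
ft_force: [1.1, 0.1, 0.0]
opening: 1.001
clock: 3.85
position: [0.6341, 0.2092, 0.3053]
eef_rot: [-180.0, 0.0, 75.1]
ft_force: [1.1, -0.1, -0.2]
opening: 1.002
[0.63413206 0.20924069 0.30533106] [-1.79990219e+02  6.77149571e-03  7.51487446e+01]
[{'position': [0.6565, 0.0033], 'conf': 0.65}, {'position': [0.5286, 0.4979], 'conf': 0.6}] [{'position': [0.4969, 0.3758], 'conf': 0.92}]
[248 160  17  84 672] [255.3 191. ] [0.6332 0.2186 0.053 ] 0.2859 ((635.5875244140625, 225.69036865234375), (117.80401611328125, 14.428277015686035), 74.5714111328125)
[  0 206  24  40 678] [ 12.8 225.7] [0.3897 0.2411 0.0351] 0.2859 ((521.0145874023438, 267.8995666503906), (265.3227844238281, 23.760704040527344), 11.133084297180176)
[ 74 260  35  56 911] [ 87.8 288.2] [0.5965 0.2496 0.2214] 0.2859 ((620.2953491210938, 265.2318420410156), (73.49791717529297, 10.34095573425293), 34.625328063964844)
[410 260  35  56 911] [430.6 288.4] [0.6874 0.2251 0.2208] 0.2859 ((674.378173828125, 250.54644775390625), (10.445197105407715, 74.56959533691406), 25.754650115966797)
[ 233  328  279   26 6003] [380.3 342.5] [0.6682 0.2235 0.2329] 0.2859 ((659.7108154296875, 234.43099975585938), (45.5815544128418, 84.11479949951172), 35.94532012939453)
3502 ((572.3572387695312, 234.27392578125), (162.8982391357422, 134.77285766601562), 74.75977325439453) 0.05184256633026848
```

View pics/w1.png

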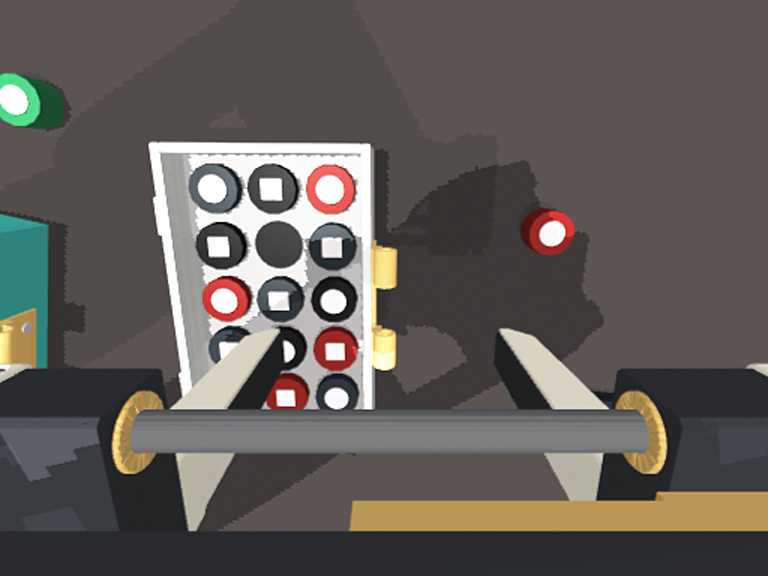

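The wrist picture shows the case's right rim at col ~372 (×1.5), with its knuckles at (387,268) and (384,350). I fit the rim line and the knuckle cylinders from depth.

```bash
python3 - <<'E'
from h import *
from scipy.optimize import least_squares
for it in range(2):
    im=cam('wrist');P=cloud(im);hsv=cv2.cvtColor(im['pixels'],cv2.COLOR_RGB2HSV)
    # back rim outer edge: per image row, last column with z~.052
    ok=(P[...,2]>.048)&(P[...,2]<.055)&(hsv[...,1]<60)
    e=[]
    for r in range(105,268):
        c=np.where(ok[r,235:256])[0]
        if len(c): e.append(P[r,235+c.max(),:2])
    e=np.array(e);vx,vy,x0,y0=cv2.fitLine(e.astype(np.float32),cv2.DIST_HUBER,0,.001,.001).ravel()
    yaw=np.degrees(np.arctan2(vy,vx));yaw=(yaw+180)%180-90
    print('rim yaw',yaw)
    t=np.radians(yaw);X=np.array([np.cos(t),np.sin(t)]);Y=np.array([-X[1],X[0]])
    print('rim outer x in case frame',np.median(e@X),' corner far y',(e@Y).max())
    b=(hsv[...,0]>15)&(hsv[...,0]<32)&(hsv[...,1]>90)&(P[...,2]>.03)&(P[...,2]<.065)
    b[:,:244]=0;b[:,272:]=0;b[:150]=0;b[255:]=0
    cc,lab,st,ce=cv2.connectedComponentsWithStats(b.astype(np.uint8))
    for i in range(1,cc):
        q=P[lab==i]
        if len(q)<60: continue
        x,y,z=q[:,:2]@X,q[:,:2]@Y,q[:,2]
        f=lambda p:np.hypot(x-p[0],z-p[1])-.007
        s=least_squares(f,[np.median(x),.05],loss='soft_l1',f_scale=.0007)
        k=abs(f(s.x))<.0012
        print(st[i],'axis x,z',s.x.round(4),'y',np.percentile(y[k],[0,2,98,100]).round(4),k.mean().round(2))
    bb=b&(P[...,2]>.045); 
    print('hole guess X,Y basis',X.round(4),Y.round(4))
E
```

```text
rim yaw -15.517609
rim outer x in case frame 0.5438876529791887  corner far y 0.45402159606238496
[247 163  17  46 501] axis x,z [0.552  0.0504] y [0.3807 0.3811 0.4025 0.4028] 0.82
[247 210  16  35 253] axis x,z [0.5522 0.0504] y [0.3289 0.3312 0.3508 0.3512] 0.67
hole guess X,Y basis [ 0.9635 -0.2675] [0.2675 0.9635]
rim yaw -15.4904175
rim outer x in case frame 0.5439818680847208  corner far y 0.4537504910260374
[247 163  17  72 732] axis x,z [0.5522 0.0504] y [0.3382 0.3407 0.4024 0.4027] 0.77
hole guess X,Y basis [ 0.9637 -0.2671] [0.2671 0.9637]
```

```bash
python3 -m handwheel '[[0,0,-25,0],[0,0,-25,0],[0,0,-25,0],[0,0,-25,0]]' 0.6
python3 -m handwheel '[[-34,-0.7,0,0],[-34,-0.7,0,0],[-34,-0.7,0,0],[-34,-0.7,0,0],[-34,-0.7,0,0],[-34,-0.7,0,0],[-34,-0.7,0,0],[-34,-0.7,0,0],[-34,-0.7,0,0],[-34,-0.7,0,0],[-34,-0.7,0,0],[-32,-0.6,0,0]]'
python3 -m handwheel '[[0,0,0,-7],[0,0,0,-7],[0,0,0,-7],[0,0,0,-6],[0,0,0,0],[0,0,0,0]]'
python3 - <<'E'
from h import *
s=bot.get_state();print(s['position'],s['eef_rot'])
im=cam('wrist');save(im,'w2.png',k=1.5)
P=cloud(im);hsv=cv2.cvtColor(im['pixels'],cv2.COLOR_RGB2HSV)
m=(hsv[...,0]>105)&(hsv[...,0]<130)&(hsv[...,1]>120)&(P[...,2]>.14)&(P[...,2]<.156)
q=P[m];r=cv2.minAreaRect((q[:,:2]*1000).astype(np.float32));print(len(q),r,np.median(q[:,2]))
v=np.linalg.svd(q[:,:2]-q[:,:2].mean(0))[2][0];yaw=(np.degrees(np.arctan2(v[1],v[0]))+180)%180-90
t=np.radians(yaw);X=np.array([np.cos(t),np.sin(t)]);Y=np.array([-X[1],X[0]])
print('yaw',yaw,'x',np.percentile(q[:,:2]@X,[1,50,99]),'y',np.percentile(q[:,:2]@Y,[0,.5,99.5,100]),'tcp',s['position'][:2]@X,s['position'][:2]@Y)
E
```

```text
clock: 4.5
position: [0.6339, 0.2091, 0.4066]
eef_rot: [180.0, -0.0, 75.1]
ft_force: [0.1, -0.1, -0.8]
opening: 0.701
clock: 5.7
position: [0.5212, -0.1824, 0.4057]
eef_rot: [179.9, 0.0, 75.1]
ft_force: [0.8, 0.6, 0.3]
opening: 0.597
clock: 6.3
position: [0.5219, -0.1811, 0.4053]
eef_rot: [180.0, 0.0, 102.0]
ft_force: [0.0, 0.8, -1.0]
opening: 0.601
[ 0.52188329 -0.181074    0.4052608 ] [1.79964559e+02 2.38012969e-02 1.01962035e+02]
2789 ((518.6754150390625, -172.04080200195312), (14.007243156433105, 171.46385192871094), 12.078383445739746) 0.14849394485301895
yaw 12.101222503619454 x [0.46427915 0.47096843 0.47796892] y [-0.36268196 -0.36156534 -0.19223398 -0.19121937] tcp 0.4723261526457418 -0.28645763067705965
```

View pics/w2.png

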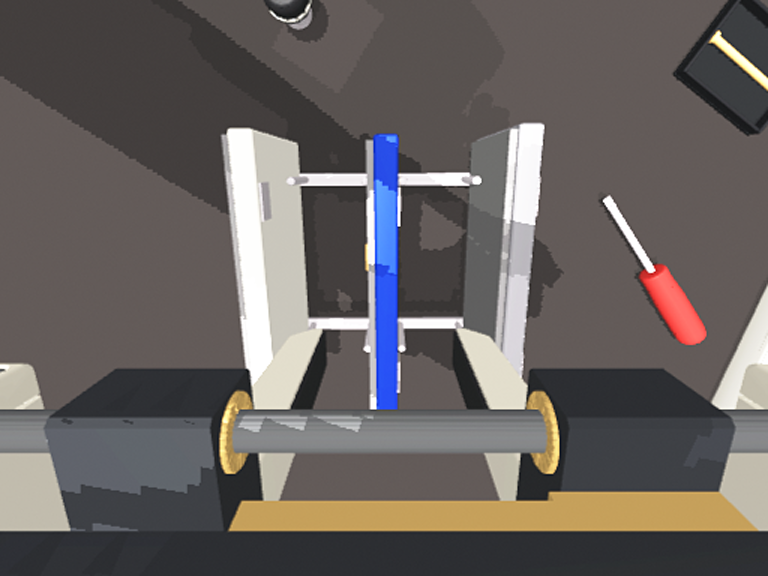

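The blue lid's top edge runs straight between the open fingers, with the white lid at left and the grey lid at right. I shift 3.3 mm towards the foam side, descend and grip.

```bash
python3 -m handwheel '[[0,-3.3,0,-0.1],[0,0,25,0],[0,0,25,0],[0,0,25,0],[0,0,25,0],[0,0,15,0],[0,0,0,0],[0,0,0,0]]'
python3 -m handwheel '[[0,0,0,0],[0,0,0,0],[0,0,0,0],[0,0,0,0],[0,0,0,0],[0,0,0,0],[0,0,0,0],[0,0,0,0]]' 0 45
python3 -m handwheel '[[0,0,-3,0],[0,0,-5,0],[0,0,-10,0],[0,0,-15,0],[0,0,-20,0],[0,0,-20,0],[0,0,-20,0],[0,0,-20,0],[0,0,-20,0],[0,0,-7,0],[0,0,0,0],[0,0,0,0]]'
```

```text
clock: 7.15
position: [0.5189, -0.1819, 0.2907]
eef_rot: [180.0, 0.0, 102.2]
ft_force: [-0.2, -0.1, 0.3]
opening: 0.603
clock: 7.95
position: [0.5187, -0.1818, 0.2899]
eef_rot: [180.0, 0.0, 102.2]
ft_force: [-0.9, 0.4, 1.5]
opening: 0.192
clock: 9.15
position: [0.5186, -0.1818, 0.4291]
eef_rot: [-180.0, -0.0, 102.2]
ft_force: [0.1, -0.3, -4.9]
opening: 0.188
```

```bash
python3 -m handwheel '[[0,0,-5,0],[0,0,-15,0],[0,0,-5,0]]'
python3 -m handwheel '[[12,7,0,0],[24,14,0,0],[35,20,0,0],[35,20,0,0],[35,20,0,0],[35,20,0,0],[35,20,0,0],[35,20,0,0],[35,20,0,0],[35,20,0,0],[22,13,0,0],[11.6,6.1,0,0]]'
python3 -m handwheel '[[0,0,0,3],[0,0,0,6],[0,0,0,6],[0,0,0,6],[0,0,0,4.7],[0,0,0,2],[0,0,0,0],[0,0,0,0],[0,0,0,0]]'
python3 -m handwheel '[[0,0,5,0],[0,0,10,0],[0,0,15,0],[0,0,15,0],[0,0,15,0],[0,0,10,0],[0,0,5,0],[0,0,0,0],[0,0,0,0],[0,0,0,0]]'
python3 - <<'E'
from h import *
s=bot.get_state();print(s['position'],s['eef_rot'],s['ft_force'],s['ft_torque'])
yaw=-15.5;t=np.radians(yaw);X=np.array([np.cos(t),np.sin(t)]);Y=np.array([-X[1],X[0]])
p=s['position'];print('tcp case frame rel hole',(p[:2]@X-.5521)*1e3,(p[:2]@Y-.366)*1e3)
im=cam('wrist');save(im,'w3.png')
P=cloud(im);hsv=cv2.cvtColor(im['pixels'],cv2.COLOR_RGB2HSV)
m=(hsv[...,0]>105)&(hsv[...,0]<130)&(hsv[...,1]>120)&(abs(P[...,2]-(p[2]-.142))<.01)
q=P[m];v=np.linalg.svd(q[:,:2]-q[:,:2].mean(0))[2][0];print('lid yaw',(np.degrees(np.arctan2(v[1],v[0]))+180)%180-90)
print(len(q),'ztop',np.median(q[:,2]),'x',np.percentile(q[:,:2]@X,[1,50,99])*1e3-552.1,'y',np.percentile(q[:,:2]@Y,[0,.5,99.5,100])*1e3-366)
A=im['pixels'][:,:,::-1][60:290,150:350]
im=cam('top');B=im['pixels'][:,:,::-1][140:215,195:285]
P=cloud(im);hsv=cv2.cvtColor(im['pixels'],cv2.COLOR_RGB2HSV)
b=(hsv[...,0]>15)&(hsv[...,0]<32)&(hsv[...,1]>90);b[:,:200]=0;b[:,280:]=0;b[:140]=0;b[230:]=0
cc,lab,st,ce=cv2.connectedComponentsWithStats(b.astype(np.uint8))
for i in range(1,cc):
    q=P[lab==i]
    if len(q)>5:print(st[i],ce[i].round(1),'rel x,y,z',np.round([np.median(q[:,:2]@X)*1e3-552.1,np.median(q[:,:2]@Y)*1e3-366,np.median(q[:,2])*1e3],1))
A=cv2.resize(A,(400,460));B=cv2.resize(B,(400,333),interpolation=cv2.INTER_CUBIC)
C=np.zeros((460,800,3),np.uint8);C[:,:400]=A;C[:333,400:]=B;cv2.imwrite('pics/c3.png',C)
E
```

```text
clock: 9.45
position: [0.5187, -0.1818, 0.4567]
eef_rot: [179.9, 0.1, 102.2]
ft_force: [0.7, -0.6, -3.9]
opening: 0.189
clock: 10.65
position: [0.6403, 0.2051, 0.454]
eef_rot: [-179.9, -0.0, 102.4]
ft_force: [-0.4, -1.0, -4.4]
opening: 0.191
clock: 11.55
position: [0.64, 0.2023, 0.4547]
eef_rot: [-180.0, 0.0, 74.6]
ft_force: [0.7, 0.1, -4.4]
opening: 0.194
clock: 12.55
position: [0.6401, 0.2023, 0.3806]
eef_rot: [179.9, -0.0, 74.5]
ft_force: [0.9, 0.6, -4.1]
opening: 0.19
[0.64014852 0.20230117 0.38062932] [ 1.79939469e+02 -3.44685945e-02  7.45473241e+01] [ 0.92715206  0.62638299 -4.14438112] [-0.01526438  0.08617211  0.00199321]
tcp case frame rel hole 10.703970177896371 0.015821381680436453
lid yaw -15.406382768380723
7014 ztop 0.23927608129167516 x [ 6.28649855 12.97892328 19.79810714] y [-41.26800374 -39.30655585  94.59016116  95.20955368]
[215 153   4   2   8] [216.5 153.5] rel x,y,z [-26.7  30.4 300.1]
[222 161  13   7  40] [228.9 163.7] rel x,y,z [  1.8  21.6 122.1]
[240 160   7   4  14] [243.  161.3] rel x,y,z [-27.3 -28.7 299.4]
```

View pics/c3.png

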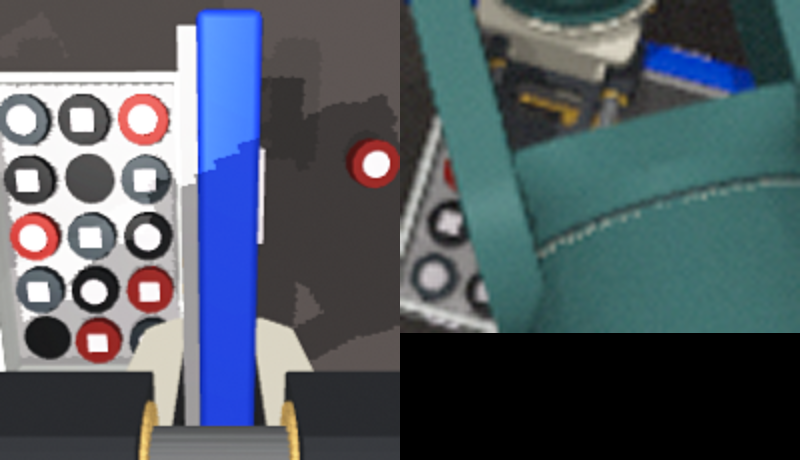

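The left half shows the lid beside the case's back wall, parallel to it; the right half shows the arm hiding the top camera's view. I check the lid's tilt with the scene camera's depth and the wrist camera's top edge.

```bash
cat > tilt.py <<'E'
from h import *
t=np.radians(-15.5);X=np.array([np.cos(t),np.sin(t)]);Y=np.array([-X[1],X[0]])
s=bot.get_state();p=s['position'];print('tcp rel',((p[:2]@X-.5521)*1e3).round(2),((p[:2]@Y-.366)*1e3).round(2),'hole z est',(p[2]-.2701)*1e3,'yaw',s['eef_rot'][2],s['ft_force'].round(2),s['ft_torque'].round(2),s['clock'])
for n in('scene','wrist'):
    im=cam(n);P=cloud(im);hsv=cv2.cvtColor(im['pixels'],cv2.COLOR_RGB2HSV)
    F=np.stack([P[...,:2]@X*1e3-552.1,P[...,:2]@Y*1e3-366,P[...,2]*1e3],-1)
    m=(hsv[...,0]>105)&(hsv[...,0]<130)&(hsv[...,1]>120)&(abs(F[...,1])<110)
    zt=(p[2]-.1419)*1e3
    if n=='scene':
        q=F[m&(abs(F[...,0]-20)<12)&(F[...,2]<zt-6)&(F[...,2]>zt-125)]
        A=np.c_[q[:,1],q[:,2]-zt+59,np.ones(len(q))];c=np.linalg.lstsq(A,q[:,0],rcond=None)[0]
        for _ in range(3):
            k=abs(A@c-q[:,0])<3;c=np.linalg.lstsq(A[k],q[k,0],rcond=None)[0]
        print('scene face: yaw err',-np.degrees(c[0]),'pitch(x per z) deg',np.degrees(c[1]),'face x',c[2],len(q),k.mean(),'z',q[:,2].min(),q[:,2].max(),'y',np.percentile(q[:,1],[.5,99.5]))
        import numpy as _n
        a=im['pixels'][:,:,::-1];cv2.imwrite('pics/sc_%.0f.png'%(s['clock']*100),cv2.resize(a[110:270,200:340],None,fx=3.7,fy=3.7,interpolation=cv2.INTER_CUBIC))
    else:
        q=F[m&(abs(F[...,2]-zt)<8)]
        c=np.polyfit(q[:,1],q[:,2],1);print('wrist top edge roll deg',np.degrees(c[0]),'z at y0',c[1],'exp',zt,'x',np.percentile(q[:,0],[1,99]).round(2),'yend',np.percentile(q[:,1],99.7))
        c=np.polyfit(q[:,1],q[:,0],1);print(' yaw err',-np.degrees(c[0]))
        ok=(P[...,2]>.048)&(P[...,2]<.055)&(hsv[...,1]<60)
E
python3 tilt.py; ls pics
```

```text
tcp rel 10.71 -0.01 hole z est 110.29842165646814 yaw 74.54251920351444 [-0.74 -0.85 -4.49] [-0.05  0.11  0.05] 12.65
scene face: yaw err 0.048826460486083544 pitch(x per z) deg 0.15571633780431804 face x 19.656811518552153 2211 0.9724106739032112 z 121.03932105906622 232.4196298983162 y [-92.94188925  95.26223395]
wrist top edge roll deg 0.08480412340364715 z at y0 238.76551411204392 exp 238.49842165646814 x [ 6.17 19.72] yend 94.80462189284613
 yaw err 0.08978002383614962
c3.png
crop.png
sc_1265.png
scene.png
top.png
w0.png
w1.png
w2.png
w3.png
```

All checks agree: tilt under 0.2° and offsets under 0.5 mm. I shift +0.5 mm away from the wall and descend in stages.

```bash
python3 -m handwheel '[[0,0.5,0,0],[0,0,5,0],[0,0,10,0],[0,0,10,0],[0,0,10,0],[0,0,5,0],[0,0,0,0],[0,0,0,0],[0,0,0,0]]'
python3 tilt.py
python3 -m handwheel '[[0,0,2,0],[0,0,2,0],[0,0,2,0],[0,0,2,0],[0,0,1.5,0],[0,0,0,0],[0,0,0,0]]'
python3 -m handwheel '[[0,0,1,0],[0,0,1,0],[0,0,1,0],[0,0,1,0],[0,0,1,0],[0,0,0,0],[0,0,0,0],[0,0,0,0]]'
python3 tilt.py
```

```text
clock: 13.65
position: [0.6407, 0.2022, 0.3404]
eef_rot: [180.0, -0.0, 74.5]
ft_force: [-0.5, 0.3, -3.6]
opening: 0.19
tcp rel 11.23 0.03 hole z est 70.26308681990423 yaw 74.54428707335975 [-0.49  0.25 -3.57] [-0.07  0.09 -0.02] 13.65
scene face: yaw err 0.002329830274543701 pitch(x per z) deg 0.2227746449856389 face x 20.12472404406375 1973 0.973137354282818 z 81.04561324055193 192.45379109057515 y [-92.64124702  95.31063172]
wrist top edge roll deg 0.05910246515806127 z at y0 198.9065615145598 exp 198.46308681990425 x [ 6.74 20.25] yend 94.88894055448444
 yaw err 0.08507146017663933
clock: 14.45
position: [0.6406, 0.2021, 0.3303]
eef_rot: [-180.0, -0.0, 74.5]
ft_force: [0.4, -0.2, -4.5]
opening: 0.193
clock: 15.25
position: [0.6406, 0.2022, 0.3253]
eef_rot: [180.0, -0.0, 74.5]
ft_force: [0.3, -0.1, -4.5]
opening: 0.194
tcp rel 11.18 -0.0 hole z est 55.219707822679375 yaw 74.54531304980021 [ 0.31 -0.06 -4.46] [-0.03  0.09 -0.03] 15.25
scene face: yaw err 0.038566022360561225 pitch(x per z) deg 0.1237134057350327 face x 19.85514794758563 1907 0.9711588883062402 z 65.73766978043827 177.40716311927352 y [-93.65365377  95.06828322]
wrist top edge roll deg 0.04710773861045324 z at y0 183.84968066969668 exp 183.41970782267938 x [ 6.59 20.12] yend 94.74354748029707
 yaw err 0.08018610312203872
```

```bash
python3 -m handwheel '[[0,0,0.5,0],[0,0,0.5,0],[0,0,0.5,0],[0,0,0.5,0],[0,0,0.5,0],[0,0,0.5,0],[0,0,0,0],[0,0,0,0]]'
python3 -m handwheel '[[0,0,0.5,0],[0,0,0.5,0],[0,0,0.4,0],[0,0,0,0],[0,0,0,0],[0,0,0,0],[0,0,0,0]]'
python3 tilt.py; python3 - <<'E'
import cv2,glob
print(sorted(glob.glob('pics/sc_*')))
E
```

```text
clock: 16.15
position: [0.6406, 0.2022, 0.3223]
eef_rot: [-180.0, -0.0, 74.5]
ft_force: [0.4, 0.3, -4.8]
opening: 0.19
clock: 16.85
position: [0.6406, 0.2022, 0.3208]
eef_rot: [-180.0, 0.0, 74.5]
ft_force: [-0.2, 0.3, -4.4]
opening: 0.188
tcp rel 11.17 0.01 hole z est 50.746235779919324 yaw 74.5460216978877 [-0.22  0.34 -4.37] [-0.07  0.07 -0.04] 16.85
scene face: yaw err -0.028537262846366943 pitch(x per z) deg 0.13405151116563047 face x 19.842884049341023 1893 0.9778129952456418 z 61.081156913606385 172.92875627912062 y [-93.76499812  95.16255889]
wrist top edge roll deg 0.021449721738854358 z at y0 179.42816064110755 exp 178.94623577991933 x [ 6.59 20.15] yend 94.77758906579221
 yaw err 0.08567336695761128
['pics/sc_1265.png', 'pics/sc_1365.png', 'pics/sc_1525.png', 'pics/sc_1685.png']
```

```bash
python3 -m handwheel '[[0,0,0.25,0],[0,0,0.25,0],[0,0,0,0],[0,0,0,0],[0,0,0,0],[0,0,0,0],[0,0,0,0],[0,0,0,0]]'
python3 tilt.py; cp pics/sc_17*.png pics/final.png
```

```text
clock: 17.75
position: [0.6406, 0.2022, 0.3203]
eef_rot: [-180.0, 0.0, 74.5]
ft_force: [-0.2, 0.2, -4.5]
opening: 0.188
tcp rel 11.16 -0.0 hole z est 50.22799154992785 yaw 74.54558863412093 [-0.23  0.21 -4.52] [-0.06  0.07 -0.02] 17.75
scene face: yaw err 0.007177781448333192 pitch(x per z) deg 0.2016306578470075 face x 19.866829707069137 1889 0.9740603493912123 z 60.45772028605067 172.36121106970992 y [-93.16483835  95.02183685]
wrist top edge roll deg 0.05184995593314201 z at y0 178.87443974376123 exp 178.42799154992787 x [ 6.59 20.13] yend 94.74069431911673
 yaw err 0.07927441376121018
```

View pics/final.png

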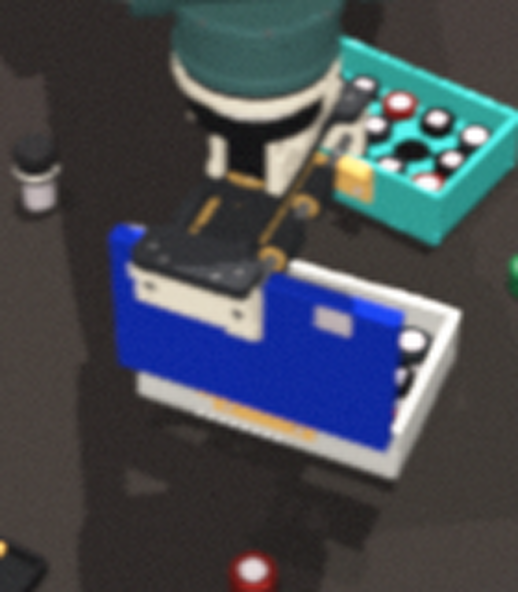

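The picture shows the lid standing upright along the aluminium case's back, with the brass hinge just under its lower edge around (265,418). There is no contact force beyond the lid's weight, so I hand in.

```bash
python3 -c "
from bench import bot
print(bot.hand_in()); s=bot.get_state(); print(s['clock'],s['position'],s['ft_force'])"
```

```text
the job is handed in; nothing more can be done
None
the job is handed in; nothing more can be done
```

I lifted the blue lid straight out of the middle slot and carried it upright to the back of the aluminium case. I then lowered it in stages until its knuckle sat between the case's two knuckles, and handed in while holding it with a 45 N grip setting. The hand-in gives no verdict.

**Last checks, at 17.75 s:**
- **Position:** relative to the measured case axis, the lid's bore is estimated 0.2 mm off across (from the arm's pose) or 0.1 mm the other way (scene camera). Along the axis it is about 0 mm off, and in height within about 0.5 mm.
- **Angles:** tilt is about 0.2° or less and yaw error under 0.1°.
- **Force:** the wrist reading stayed at the lid's weight, about 4.5 N, through the descent, so I saw no sign of contact with the case.

**What I could not confirm:**
- The arm hid the top camera's view of the hinge and the lid hid its own knuckle from the other two. The alignment is therefore worked out from the lid's top edge and back face, not seen at the holes.
- The wrist camera put the top edge about 0.4 mm higher than the arm's pose did, which is within tolerance.
- I did not measure the other things on the bench again at the end. The gripper gave no sign of touching any of them.

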